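# Shut, latch and pin a slide-mounting clamp, and keep it pressed

### The arm

A 6-joint arm with a two-finger parallel gripper is mounted at the origin on a cart in front of the work surface, level with it; the furniture and walls round the work are solid. World frame = base frame: x ahead of the robot, y to its left, z up, the work surface at z = 0. Lengths are in m, angles in rad, forces in N, time in s.
With the tool pointing down it reaches from about 0.35 to 0.775 m from the base axis. Payload 5.5 kg.
Tool frame: the origin (TCP) lies at the very end of the fingers, on their centre line; the grasp point (between the pads) lies env.hold_point_z behind it (env.hold_point_z is the distance from the TCP to the grasp point, in m); z points along the fingers, y is the line along which they close (so a half turn about z gives the same grasp; the last joint's range is limited). The gripper opens to 85 mm and grips with 20 to 120 N. Pads are 22 mm wide; open, the fingers measure 114 mm over their backs; the gripper's body (76 mm by 85 mm) begins 54 mm behind the grasp point. The pads swing forward as they close: fully open they stand 13 mm farther back than shut.
Start: joints at [-1.257, 0.313, 0.046, 1.304, 0, 1.431], TCP at [0.252, -0.517, 0.231] pointing down, gripper open.
Joint ranges: [-2.76, 2.76], [-0.86, 1.69], [-1.03, 1.26], [-2.2, 2.34], [-1.47, 1.5], [-3.14, 3.14]. Speed limits (rad/s): [2.57, 2.57, 3.14, 3.14, 3.14, 3.14].

### API

Orientations are given as a unit quaternion [w, x, y, z].
In Python, from workcell import env gives the robot as it stands.
- The arm moves only by the tool carry_out, never from a script. Its argument "steps" is a list of rows, each a list of 3 entries, a list of its own where there are three numbers: the turn, a rotation vector about the tool's x, y, z in degrees, then the shift along the tool's x, y, z in cm, then the closure in counts, from 0 (fully open) to 255 (shut). A call has exactly 8 rows; each row is the pose to reach, as a shift and turn from the pose commanded when the call began, along the tool's axes at that moment; what a row does not reach only later rows make up. A row lasts 1/8 s, in which the tool goes at most 62.5 mm and 10.7 degrees, less where a joint would pass 70% of its speed; a pose out of reach is approached as far as the arm can. A call with a gripper value outside its range is refused whole. The fingers move at their own pace and stop on an object; "force" is the grip in N (left out, the last holds). Time passes only in rows, so rows that repeat a pose let the fingers close, or fill a call up. It gives the time, the measured TCP pose, the force, the opening and the grip force at its end, in the units of the state.
- env.get_state(): the state, without advancing time (a new reading comes with each control period).
- env.read_camera(name): name is "scene" or "side" or "wrist"; returns (picture, depth): 384x512x3 uint8, red, green, blue; 384x512 float32, m along the optical axis (not along the pixel's ray), 0 where there is no reading.
- env.get_calibration(name): a dict with "fx", "fy", "cx", "cy" (pixels), "origin" and "orientation" of the camera in the world. Camera axes: x right, y up, looking along -z (the intrinsics and any distortion apply to the point x, -y, -z); pixel columns grow to the right and rows downward; lengths in m; the calibration is good to about 2 mm. The wrist camera is an equidistant fisheye: a pixel r from the principal point sees the ray r / f radians off the axis. A picture is of the moment at which its call begins: read the wrist's pose just before it. get_calibration takes no time and is no camera call; for the wrist camera it gives the pose at the moment of the call.
- env.hand_in(): hands the job in; it is judged then, once.
The state is a dict: "clock": time; "joint_pos": joint angles; "qvel": joint speeds; "tau": joint torques, N m; "tcp_pos": TCP position; "orientation": TCP orientation; "wrist_force": force on the tool from outside, world axes, zero at the start; "ft_torque": the same for the moment, N m; "finger_gap": finger opening in m; "grip_force": force on a finger pad.
Only numpy, scipy, OpenCV 4.12 (cv2) and the standard library are available. Lean on these libraries where they do the work, as an engineer would, in place of code of your own. Each camera call takes 0.05 s, during which the arm holds its last target. There are 200 camera calls.

### The job

A freshly mounted glass slide lies in the hinged clamp: swing the clamp's lid down onto its sprung lifter, then turn the turnbutton across the lid so that it cannot spring open. Then take the round-knobbed pin from the wooden block, push it through the aligned holes of lid and base, and press down on it until its flange is seated and the lid is fully shut against the spring; finish while still holding and pressing the pin, without letting go. Leave the T-handled key standing in its block.

Things in the scene. Friction and masses are not known exactly. Their poses are not given: they have to be found in the camera images.
- clamp: aluminium base plate of the clamp, 150 x 150 x 20 mm, fixed on the worktop. Origin: centre of its underside. Its own -x side is the front (towards the robot at yaw 0), the lid's hinge runs along its y axis near the back (x = +55 mm, z = 22 mm), and a sprung round lifter (12 mm wide) stands 7 mm out of the base at x = -30, y = 0. A 14 mm through hole lies under the lid's hole. The turnbutton's post is at x = -30, y = +57 mm, left of the lid.
- lid (a joint): hinge of the grey lid (rad): 0 = fully shut on a firm stop, grows as the front edge rises; starts 0.65 to 1.0 and stays where it is left (stiff hinge). Let go after pushing down it comes to rest on the lifter at about 0.06. From there about 10 N straight down at the hole presses it fully shut; the lifter raises it again if the push ends.
- lid_hinge (a point): point on the hinge axis at the middle of the lid's width. The frame moves with the lid: x lies in the lid and points away from its front edge, y is the hinge axis, z is normal to the lid's upper face.
- lid_press (a point): point on the lid's upper face, 85 mm from the hinge axis and 10 mm to the -y side of the clamp's centre line, a good place to push it down with closed fingers. The lid is 100 x 100 x 10 mm (its underside at the hinge axis height, its front edge 100 mm from the axis); same axes as lid_hinge.
- lid_hole (a point): centre of the mouth of the lid's pin hole, on the lid's upper face: 14 mm round with a 2 mm chamfer, through the lid (10 mm), 80 mm from the hinge axis, in the right front part of the lid. With the lid shut it lies 32 mm above the worktop, straight over the hole in the base. Same axes as lid_hinge.
- turnbutton (a joint): angle of the steel turnbutton about its upright pivot (rad), counter-clockwise from above: 0 = points to the clamp's front (-x of the clamp), 1.57 (its stop) = points to the clamp's -y, across the lid. Starts -0.6 to 0.2, stiff (about 1.5 N at the peg moves it), stays where it is left. Across the lid it keeps the lid below about 0.1 rad; it cannot cross the lid while the lid is higher.
- turn_pivot (a point): point on the turnbutton's pivot axis at the underside of its bar, 40 mm above the worktop; does not move with the bar.
- peg_top (a point): centre of the top of the turnbutton's upright round finger peg (10 mm thick, rising 27 mm above the 6 mm thick bar), 34 mm from the pivot axis; top 73 mm above the worktop. The bar reaches 46 mm from the pivot and is 13 mm wide.
- pin: loose steel pin with a round knob. Origin: centre of the underside of its flange (24 mm wide, 4 mm thick); z up through the knob (16 mm wide, 28 mm tall, from 4 to 32 mm above the origin); the shank below is 10 mm thick and 30 mm long with a tapered nose (last 7 mm, down to 4 mm wide). It stands upright in one of the two holes of the block with its flange resting on the block's top, 36 mm above the worktop. 60 g.
- key: loose steel key like the pin but with a T handle on top (bar 50 x 10 x 10 mm, its top 30 mm above the flange's underside) instead of the round knob; it stands in the other hole of the block. Not needed. Origin: centre of the underside of its flange.
- pin_block: fixed wooden block, 55 x 135 x 36 mm, long along its y, with two upright 14 mm holes at y = -45 and +45 mm. Origin: centre of its underside.
- photometer: fixed bulky white bench instrument, 165 mm tall, filling x 0.47 to 0.65 m, y -0.06 to 0.13 m of the world, between the clamp (left) and the wooden block (right). Not part of the job: carry things and fingers over it, well above 0.2 m.
There are look-alikes about, which are no part of the job. Leave any green or pink look-alike of the key alone.

How it is judged:
On the way, in this order (a step that is already met when the one before it is completed fails the run):
1. the lid is down on its lifter (below 0.09 rad), the turnbutton not yet across it (value of joint lid below 0.09 rad and value of joint turnbutton below 0.8 rad), for 0.2 s.
2. the turnbutton is turned across the lowered lid (beyond 1.25 rad) and the pin is not yet in the hole (value of joint lid below 0.11 rad and value of joint turnbutton above 1.25 rad and distance between pin and lid_hole above 0.05 m), for 0.2 s.
At the end, for the whole second after the job is handed in: Lid pressed fully shut (under 0.018 rad), turnbutton across it (over 1.25 rad), pin upright (0.15 rad) in the holes, its flange within 5 mm of the hole's mouth, bearing on the lid with over 3 N, fingers on it with over 2 N; the key still upright within 20 mm of its place (value of joint lid below 0.018 rad and value of joint turnbutton above 1.25 rad and distance between pin and lid_hole below 0.005 m and angle between pin's own z axis and vertical below 0.15 rad and contact force between the fingers and pin above 2 N and contact force between pin and clamp above 3 N and distance of key from where it was at the start of the episode below 0.02 m and angle between key's own z axis and vertical below 0.3 rad); the arm keeps its last pose, push and grip.
It fails at once if the T-handled key was pulled out or displaced (distance of key from where it was at the start of the episode above 0.03 m).
It also fails if it takes over 69 s, if anything falls off the work surface, if the arm or the gripper's body presses on something with over 40 N, if the wrist force passes 120 N, or if a joint passes its speed limit or range.

## Working session

There is one attempt and no reset: what is moved stays moved. The work goes in short steps, Python scripts to look and compute and a tool call to move; the robot and the scene stay as the last step left them, time stands still between calls to the robot, and variables do not carry over. Pictures are saved under pics/ and viewed, at most 10 in all, crops included, and the job is handed in when it is done.

Besides the shell and the picture viewer there is one more tool, called after "Call:" by a JSON object that holds its "fn" and its "kwargs". carry_out: Moves the arm, as the interface text tells. Its arguments: {"type":"object","properties":{"steps":{"type":"array","items":{"type":"array"}},"force":{"type":"number"}},"required":["steps"]}

```bash
mkdir -p pics; ls
cat > h.py <<'E'
import numpy as np,cv2
from scipy.spatial.transform import Rotation as R
from workcell import env
def q(o): return R.from_quat([o[1],o[2],o[3],o[0]])
def snap(n):
    c=env.get_calibration(n); p,d=env.read_camera(n); return p,d,c
def ray(c,u,v,fish=False):
    x=(u-c["cx"])/c["fx"]; y=(v-c["cy"])/c["fy"]
    if fish:
        r=np.hypot(x,y); s=np.sin(r)/max(r,1e-9); d=np.array([x*s,-y*s,-np.cos(r)])
    else: d=np.array([x,-y,-1.])
    return np.array(c["origin"]),q(c["orientation"]).apply(d)
def plane(c,u,v,z,fish=False):
    o,d=ray(c,u,v,fish); return o+d*(z-o[2])/d[2]
def world(c,dep,fish=False):
    v,u=np.mgrid[:dep.shape[0],:dep.shape[1]].astype(float)
    x=(u-c["cx"])/c["fx"]; y=(v-c["cy"])/c["fy"]
    if fish:
        r=np.hypot(x,y)+1e-9; s=np.tan(r)/r; x=x*s;y=y*s
    P=np.stack([x*dep,-y*dep,-dep],-1)
    return q(c["orientation"]).apply(P.reshape(-1,3)).reshape(P.shape)+np.array(c["origin"])
E
python3 - <<'E'
from h import *
a=[]
for n in("scene","side","wrist"):
    p,d,c=snap(n); np.savez(f"pics/{n}0.npz",p=p,d=d); print(n,c)
    a.append(p)
cv2.imwrite("pics/a.png",cv2.resize(cv2.vconcat([a[0],a[1]])[:,:,::-1],None,fx=.78,fy=.78))
s=env.get_state();print(env.hold_point_z,s["tcp_pos"],s["orientation"],s["clock"])
cv2.imwrite("pics/s.png",cv2.resize(a[0][:,:,::-1],(800,600),interpolation=cv2.INTER_CUBIC))
cv2.imwrite("pics/d.png",cv2.resize(a[1][:,:,::-1],(800,600),interpolation=cv2.INTER_CUBIC))
E
```

```text
pics
scene {'fx': 457.6732954883026, 'fy': 457.6732954883026, 'cx': 255.60446992847494, 'cy': 197.10021173599375, 'origin': array([-0.50059174,  0.90262472,  0.66909746]), 'orientation': array([-0.34972501, -0.21268334,  0.49823966,  0.76433988])}
side {'fx': 499.81130369169614, 'fy': 499.81130369169614, 'cx': 260.5818191289805, 'cy': 189.65670905341193, 'origin': array([ 0.41922178, -1.22790384,  0.81652847]), 'orientation': array([ 0.86755708,  0.49645091, -0.01526169, -0.02546167])}
wrist {'fx': 297.3186396354542, 'fy': 297.3186396354542, 'cx': 255.76611784145948, 'cy': 191.17511927402802, 'origin': array([ 0.32834901, -0.47985328,  0.37249323]), 'orientation': array([ 0.83609745, -0.13978852,  0.08823643, -0.52308179])}
0.0187 [ 0.25193414 -0.51644948  0.23062589] [-6.82645442e-04  9.74372606e-01  2.24939004e-01 -6.03874591e-05] 0.15
```

View pics/s.png

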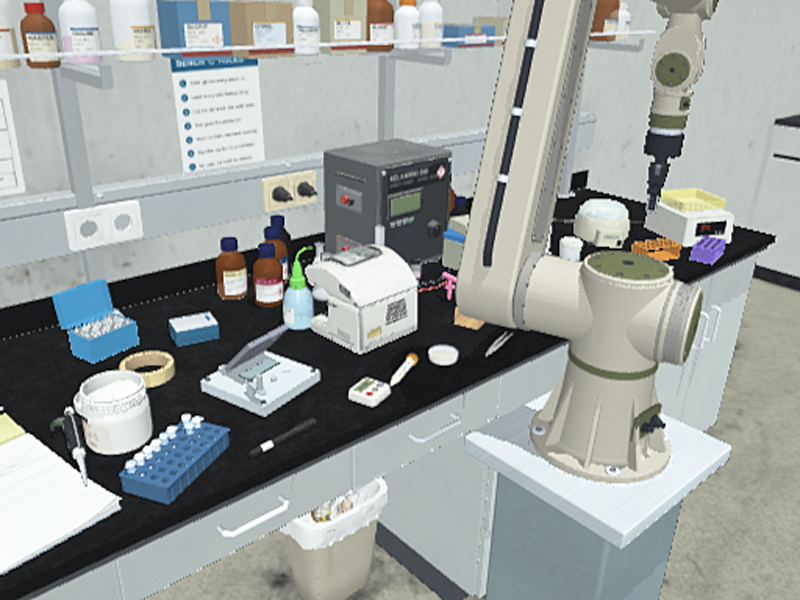

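View pics/d.png

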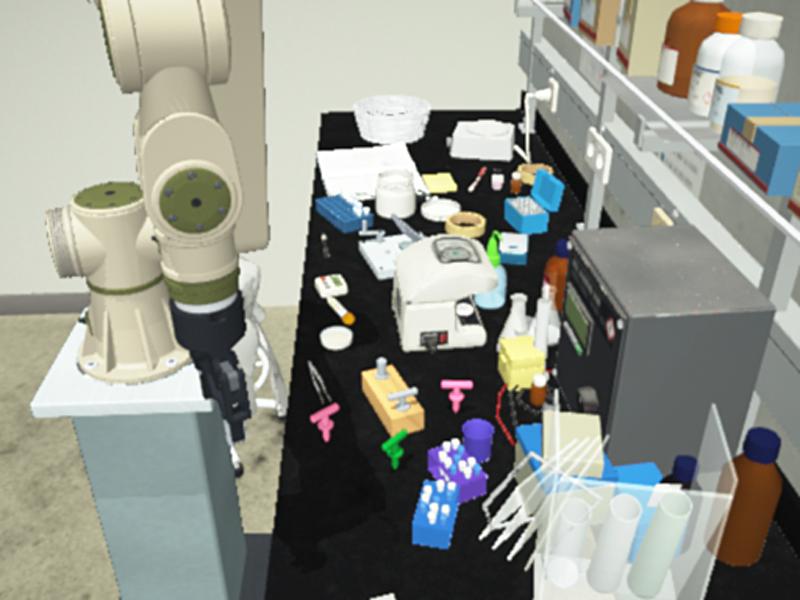

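The scene view shows the clamp at (262,382) with its lid raised, and the white photometer at (365,300). The side view shows the wooden block at (392,398).

Things that could be taken for the pin, in the side view:
- round knob at (381,368), on the block's far hole: the pin
- T-handle in the near hole, (402,398): the key, leave it
- pink Ts at (325,420) and (457,390): leave
- green T at (395,447): leave

I choose the round knob at (381,368). Next I'll check it in a close crop and measure.

Run:
```python
from h import *
c=env.get_calibration("side");z=np.load("pics/side0.npz");p,d=z["p"],z["d"];W=world(c,d)
hsv=cv2.cvtColor(p,cv2.COLOR_RGB2HSV)
m=((hsv[...,0]>10)&(hsv[...,0]<25)&(hsv[...,1]>80)&(W[...,2]>.025)&(W[...,2]<.045)&(W[...,1]<-.05)&(W[...,1]>-.5)&(W[...,0]<.6)).astype(np.uint8)
n,l,st,_=cv2.connectedComponentsWithStats(m);i=1+st[1:,4].argmax();m=l==i
print("block",st[i]);P=W[m];r=cv2.minAreaRect((P[:,:2]*1000).astype(np.float32));print(r,np.median(P[:,2]))
for nm,uu,vv in(("knob",range(238,250),range(226,242,2)),("key",range(246,270,2),range(245,262,3))):
  print(nm);
  for v in vv: print(v,[tuple((W[v,u]*1000).astype(int)) for u in list(uu)[::2]])
def crop(p,x,y,w,h,k): return cv2.resize(p[y:y+h,x:x+w,::-1],(w*k,h*k),interpolation=cv2.INTER_CUBIC)
s=np.load("pics/scene0.npz")["p"]
w=np.load("pics/wrist0.npz")["p"]
A=crop(p,185,215,110,90,4);B=crop(s,120,190,100,90,4)[:, :360]
top=np.hstack([A,B]);Wp=cv2.resize(w[:,:,::-1],(304,228))
im=np.zeros((590,800,3),np.uint8);im[:360,:800]=top[:, :800];im[361:589,:304]=Wp
im[361:589,310:770]=cv2.resize(p[140:190,215:316,::-1],(460,228))
cv2.imwrite("pics/c.png",im)
```

```text
block [232 234  39  38 551]
((454.17449951171875, -205.16262817382812), (57.32080078125, 140.59950256347656), 19.179624557495117) 0.03602121273727088
knob
226 [(np.int64(425), np.int64(-48), np.int64(4)), (np.int64(431), np.int64(-46), np.int64(2)), (np.int64(437), np.int64(-41), np.int64(-1)), (np.int64(442), np.int64(-48), np.int64(3)), (np.int64(448), np.int64(-42), np.int64(0)), (np.int64(454), np.int64(-48), np.int64(2))]
228 [(np.int64(425), np.int64(-54), np.int64(1)), (np.int64(431), np.int64(-48), np.int64(-3)), (np.int64(436), np.int64(-51), np.int64(0)), (np.int64(442), np.int64(-56), np.int64(2)), (np.int64(448), np.int64(-49), np.int64(-3)), (np.int64(453), np.int64(-55), np.int64(0))]
230 [(np.int64(425), np.int64(-61), np.int64(0)), (np.int64(430), np.int64(-63), np.int64(0)), (np.int64(435), np.int64(-161), np.int64(68)), (np.int64(440), np.int64(-160), np.int64(67)), (np.int64(445), np.int64(-160), np.int64(67)), (np.int64(453), np.int64(-64), np.int64(0))]
232 [(np.int64(425), np.int64(-75), np.int64(2)), (np.int64(430), np.int64(-73), np.int64(0)), (np.int64(434), 
[... 2334 characters left out ...]
), np.int64(-252), np.int64(59)), (np.int64(483), np.int64(-221), np.int64(35)), (np.int64(497), np.int64(-176), np.int64(0))]
257 [(np.int64(442), np.int64(-233), np.int64(36)), (np.int64(452), np.int64(-233), np.int64(35)), (np.int64(462), np.int64(-239), np.int64(40)), (np.int64(471), np.int64(-249), np.int64(48)), (np.int64(482), np.int64(-235), np.int64(36)), (np.int64(492), np.int64(-235), np.int64(36))]
260 [(np.int64(442), np.int64(-248), np.int64(38)), (np.int64(452), np.int64(-246), np.int64(37)), (np.int64(461), np.int64(-249), np.int64(39)), (np.int64(471), np.int64(-254), np.int64(42)), (np.int64(482), np.int64(-246), np.int64(35)), (np.int64(491), np.int64(-247), np.int64(36))]
```

View pics/c.png

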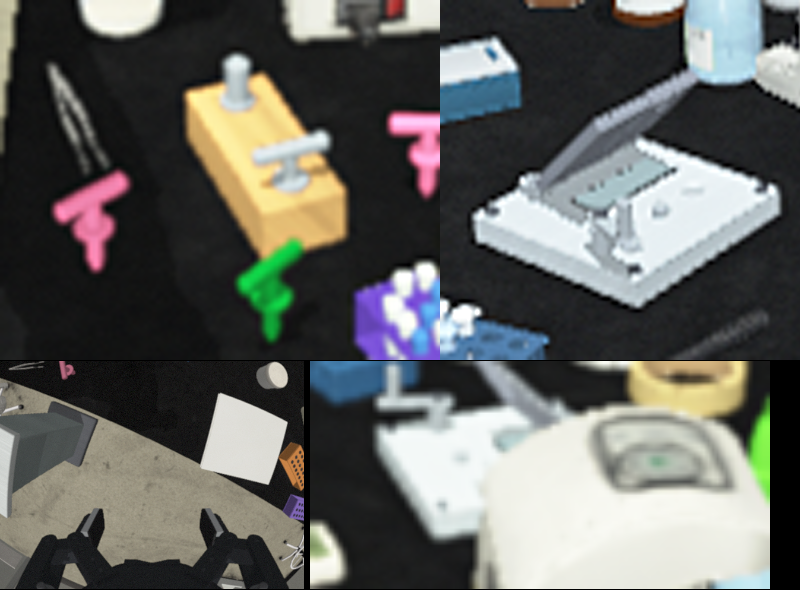

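The left crop confirms it: the round knob stands upright on the block's far hole at (237,80), and the T key is in the near hole at (290,155). In the right crop the clamp's lid is raised, and its turnbutton with peg is at (620,235) on the near side. Now the clamp's pose from the scene camera.

Run:
```python
from h import *
c=env.get_calibration("scene");z=np.load("pics/scene0.npz");p,d=z["p"],z["d"];W=world(c,d)
sub=np.zeros(d.shape,bool);sub[190:280,120:220]=1
hsv=cv2.cvtColor(p,cv2.COLOR_RGB2HSV)
m=sub&(abs(W[...,2]-.02)<.006)&(hsv[...,1]<60)&(hsv[...,2]>120)
n,l,st,_=cv2.connectedComponentsWithStats(m.astype(np.uint8));i=1+st[1:,4].argmax();print(st[i])
P=W[l==i];r=cv2.minAreaRect((P[:,:2]*1000).astype(np.float32));print(r);print(cv2.boxPoints(r),np.median(P[:,2]))
for x,y,nm in((692,75,'lid far top'),(540,185,'lid near'),(600,120,'edge'),(625,205,'peg top'),(625,245,''),(600,240,'bar')):
  u=(x-440)/4+120;v=y/4+190
  print(nm,u,v,(W[int(v),int(u)]*1000).round())
s=env.get_state();print(s["joint_pos"])
T=q(s["orientation"]);print(T.as_matrix().round(3))
```

```text
[ 128  225   77   37 1300]
((496.0401306152344, 329.0465087890625), (152.73326110839844, 156.5863800048828), 15.163625717163086)
[[401.85272 384.63803]
 [442.812   233.50357]
 [590.22754 273.455  ]
 [549.26825 424.58945]] 0.018541958373061995
lid far top 183.0 208.75 [508. 264.  96.]
lid near 145.0 236.25 [532. 378.  34.]
edge 160.0 220.0 [482. 355.  97.]
peg top 166.25 241.25 [415. 379.  71.]
 166.25 251.25 [413. 382.  43.]
bar 160.0 250.0 [447. 381.  30.]
[-1.25661540e+00  3.13816357e-01  4.52536505e-02  1.30360424e+00
 -1.27583034e-06  1.43121627e+00]
[[ 0.899  0.438 -0.   ]
 [ 0.438 -0.899  0.001]
 [ 0.    -0.001 -1.   ]]
```

Call:
{"fn": "carry_out", "kwargs": {"steps": [[[0,0,0],[3.1,-2.2,-1.3],0],[[0,0,0],[6.2,-4.4,-2.6],0],[[0,0,0],[9.4,-6.6,-3.9],0],[[0,0,0],[12.5,-8.8,-5.2],0],[[0,0,0],[15.6,-11,-6.5],100],[[0,0,0],[18.7,-13.2,-7.8],200],[[0,0,0],[21.9,-15.3,-9],255],[[0,0,0],[25,-17.4,-10],255]], "force": 30}}

```text
clock: 1.15
tcp_pos: [0.4009, -0.2497, 0.3316]
orientation: [0.0, 0.974, 0.225, 0.0]
wrist_force: [0.2, -0.8, -0.7]
finger_gap: 0.0121
grip_force: 0.0
```

Run:
```python
from h import *
p,d,c=snap("wrist"); np.savez("pics/w1.npz",p=p,d=d,o=c["origin"],q=c["orientation"]); print(q(c["orientation"]).apply([0,0,-1]),env.get_state()["joint_pos"])
W=world(c,d,True)
hsv=cv2.cvtColor(p,cv2.COLOR_RGB2HSV)
m=((hsv[...,0]>10)&(hsv[...,0]<25)&(hsv[...,1]>80)&(abs(W[...,2]-.036)<.006)).astype(np.uint8)
n,l,st,_=cv2.connectedComponentsWithStats(m);i=1+st[1:,4].argmax();P=W[l==i]
print(st[i],cv2.minAreaRect((P[:,:2]*1000).astype(np.float32)),np.median(P[:,2]))
near=(np.hypot(W[...,0]-.44,W[...,1]+.164)<.035)
k=near&(W[...,2]>.055)&(W[...,2]<.08);K=W[k];v,u=np.nonzero(k)
print("knob",K.mean(0),K.min(0),K.max(0),len(K),u.mean(),v.mean())
k2=k&(W[...,2]>np.percentile(K[:,2],90)-.005);v,u=np.nonzero(k2);print("top face",W[k2].mean(0),plane(c,u.mean(),v.mean(),.068,True))
k3=near&(abs(W[...,2]-.04)<.003)&(hsv[...,1]<60);print("flange",W[k3].mean(0),k3.sum())
cv2.imwrite("pics/w1.png",p[:,:,::-1])
```

```text
[-0.29323556 -0.14298916 -0.94528673] [-0.72183776  0.10047602  0.02531656  1.49433255  0.0026685   1.96312539]
[ 197   81   97   46 2499] ((455.98004150390625, -205.1383056640625), (55.944976806640625, 135.8000946044922), 19.353050231933594) 0.03536259972244227
knob [ 0.44117292 -0.16334021  0.06656349] [ 0.43367411 -0.17100132  0.05666779] [ 0.44853267 -0.15512874  0.06895074] 117 211.17948717948718 100.93162393162393
top face [ 0.44097322 -0.16293815  0.06704428] [ 0.44105918 -0.16306282  0.068     ]
flange [ 0.44379261 -0.16540378  0.03935101] 76
```

View pics/w1.png

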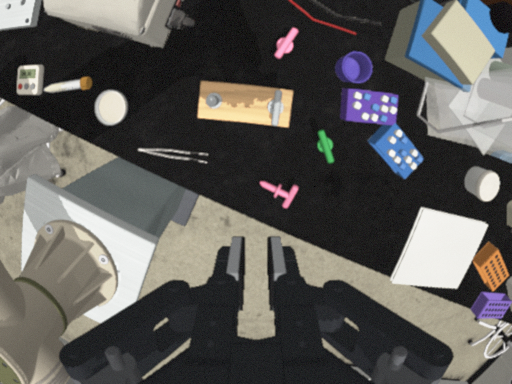

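Call:
{"fn": "carry_out", "kwargs": {"steps": [[[0,0,0],[2.6,-5.4,0],255],[[0,0,0],[5.3,-10.8,0],255],[[0,0,0],[7.9,-16.2,0],255],[[0,0,0],[10.5,-21.6,0],255],[[0,0,0],[13.1,-27,0],255],[[0,0,0],[15.8,-32.3,0],255],[[0,0,0],[18.4,-37.7,0],255],[[0,0,5],[20.5,-42,0],255]]}}

```text
clock: 2.2
tcp_pos: [0.4001, 0.2186, 0.3311]
orientation: [0.0, 0.983, 0.182, 0.0]
wrist_force: [1.5, -0.6, 0.2]
finger_gap: -0.0002
grip_force: 0.0
```

The wrist picture shows the block at (245,104), the pin's knob at (211,101) and the T key at (277,107). Two views agree on the knob: (0.441,-0.163), top at about 0.068. The pink and green Ts lie apart from the block. Now I'll look at the clamp.

Run:
```python
from h import *
p,d,c=snap("wrist"); np.savez("pics/w2.npz",p=p,d=d,o=c["origin"],q=c["orientation"]); print(env.get_state()["joint_pos"])
W=world(c,d,True)
hsv=cv2.cvtColor(p,cv2.COLOR_RGB2HSV)
reg=np.hypot(W[...,0]-.496,W[...,1]-.329)<.11
m=(reg&(hsv[...,1]<70)&(hsv[...,2]>110)&(abs(W[...,2]-.02)<.006)).astype(np.uint8)
P=W[m>0];r=cv2.minAreaRect((P[:,:2]*1000).astype(np.float32));print(r,np.median(P[:,2]),m.sum())
ps=reg&(W[...,2]>.066)&(W[...,2]<.08)&(np.hypot(W[...,0]-.452,W[...,1]-.376)<.05);print("peg",W[ps].mean(0),ps.sum(),W[ps].min(0),W[ps].max(0))
cv2.imwrite("pics/w2.png",cv2.resize(p[:,:,::-1],(780,585)))
```

```text
[ 0.33035474  0.07260654 -0.01134786  1.48619866  0.00339832  3.10648117]
((497.8154296875, 328.1372985839844), (151.1529998779297, 151.031494140625), 15.745713233947754) 0.01938644957699398 5253
peg [0.41967005 0.37556767 0.07148165] 47 [0.41453525 0.37150942 0.06603413] [0.42495791 0.38068054 0.07345497]
```

View pics/w2.png

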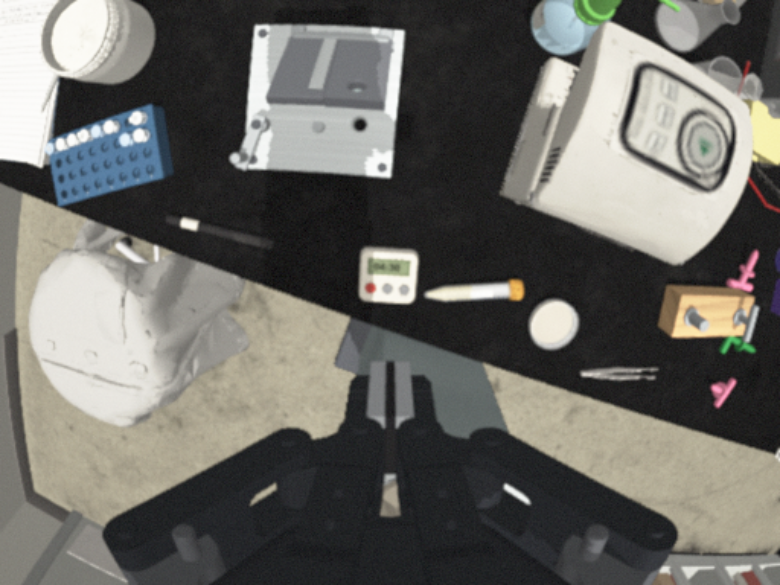

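The clamp is at about (325,100) with its lid up. The base's pin hole is at (360,124), the peg at (238,158) and the lid's hole at (357,87).

```bash
cat >> h.py <<'E'
C=np.array([.497,.3285]);YAW=np.radians(15.5)
def cl(x,y): # clamp mm -> world m
    return C+np.array([x*np.cos(YAW)-y*np.sin(YAW),x*np.sin(YAW)+y*np.cos(YAW)])/1000
def inv(P):
    P=np.atleast_2d(P);e=(P[:,:2]-C)*1000;c,s=np.cos(YAW),np.sin(YAW)
    return np.c_[e[:,0]*c+e[:,1]*s,-e[:,0]*s+e[:,1]*c,P[:,2]*1000]
def rel(yaw,targets,pos=None):
    """cm shifts in tool axes (tool down, tool x at yaw deg)"""
    if pos is None: pos=env.get_state()["tcp_pos"]
    y=np.radians(yaw);M=np.array([[np.cos(y),np.sin(y),0],[np.sin(y),-np.cos(y),0],[0,0,-1]])
    for t in targets: print((M@(np.array(t)-pos)*100).round(2))
E
python3 - <<'E'
from h import *
z=np.load("pics/w2.npz");c=env.get_calibration("wrist");d=z["d"];p=z["p"];W=world(c,d,True)
print("base hole",inv(plane(c,236.3,81.4,.02,True)))
Q=inv(W.reshape(-1,3)).reshape(W.shape)
k=(abs(Q[...,1])<46)&(Q[...,0]>-20)&(Q[...,0]<50)&(Q[...,2]>30)&(Q[...,2]<130)
X=Q[k];print(k.sum(),X.min(0),X.max(0));a=np.polyfit(X[:,0],X[:,2],1);print(a,np.arctan(-a[0]))
# lid hole: dark px in lid / base
g=cv2.cvtColor(p,cv2.COLOR_RGB2GRAY)
v,u=np.nonzero((g<50)&(np.hypot(np.arange(512)[None]-236.3,np.arange(384)[:,None]-81.4)<6));print("base",u.mean(),v.mean(),inv(plane(c,u.mean(),v.mean(),.02,True)))
print("lidhole pt",Q[56:59,232:237].reshape(-1,3).mean(0))
print("peg",inv([.4197,.3756,.0735]), "pivot",cl(-30,57))
a0=np.arctan2(*((inv([.4197,.3756,.073])[0][:2]-[-30,57])[::-1]));print("turn",np.degrees(a0))
print(env.get_state()["tcp_pos"])
E
```

```text
base hole [[-22.9955758  -36.89911623  20.        ]]
2485 [-12.55085259 -45.99309001  41.84253476] [ 49.91067618  39.22368749 102.23345954]
[-0.95367448 92.55243199] 0.7616906101153557
base 235.93548387096774 81.58064516129032 [[-23.31254154 -36.37950847  20.        ]]
lidhole pt [  7.71132719 -34.90003631  75.98633066]
peg [[-61.90170652  66.04452082  73.5       ]] pivot [0.4528585  0.37540978]
turn 164.17132339388186
[0.39996966 0.22280969 0.33070095]
```

Run:
```python
from h import *
rel(21,[[*cl(10,-10),.15]])
for x,z in((8,.09),(-4,.074),(-14,.06),(-22,.047),(-29,.0335)): print(x,z,cl(x,-10))
```

```text
[13.75 -5.3  18.07]
8 0.09 [0.50738143 0.3210016 ]
-4 0.074 [0.49581786 0.31779474]
-14 0.06 [0.48618156 0.31512236]
-22 0.047 [0.47847251 0.31298445]
-29 0.0335 [0.4717271  0.31111378]
```

Call:
{"fn": "carry_out", "kwargs": {"steps": [[[0,0,-10],[3.5,-1.3,2],255],[[0,0,-20],[7,-2.6,4],255],[[0,0,-30],[10.5,-4,7],255],[[0,0,-40],[13.8,-5.3,11],255],[[0,0,-50],[13.8,-5.3,15],255],[[0,0,-60],[13.8,-5.3,18.1],255],[[0,0,-70],[13.8,-5.3,18.1],255],[[0,0,-80],[13.8,-5.3,18.1],255]]}}

```text
clock: 3.25
tcp_pos: [0.5099, 0.3149, 0.1489]
orientation: [-0.0, 0.634, 0.773, -0.001]
wrist_force: [0.1, 1.0, 0.6]
finger_gap: 0.0
grip_force: 0.0
```

Run:
```python
from h import *
s=env.get_state();o=s["orientation"];y=np.degrees(2*np.arctan2(o[2],o[1]));print(s["tcp_pos"],y,s["joint_pos"])
rel(y,[[*cl(x,-10),z] for x,z in((10,.12),(8,.09),(-4,.074),(-14,.06),(-22,.047),(-29,.0335))])
```

```text
[0.50991347 0.31489997 0.14892032] 101.33336816562442 [ 4.19409094e-01  3.96355225e-01 -3.79820414e-02  1.13893987e+00
 -1.32859388e-04  1.79240100e+00]
[0.66 0.07 2.89]
[ 0.65 -0.13  5.89]
[ 0.56 -1.33  7.49]
[ 0.49 -2.32  8.89]
[ 0.43 -3.12 10.19]
[ 0.38 -3.82 11.54]
```

Call:
{"fn": "carry_out", "kwargs": {"steps": [[[0,0,0],[0,0.1,2.9],255],[[0,0,0],[0,-0.1,5.9],255],[[0,0,0],[-0.1,-0.7,6.7],255],[[0,0,0],[-0.1,-1.3,7.5],255],[[0,0,0],[-0.1,-2.3,8.9],255],[[0,0,0],[-0.2,-3.1,10.2],255],[[0,0,0],[-0.2,-3.8,11],255],[[0,0,0],[-0.2,-3.8,11.6],255]]}}

```text
clock: 4.25
tcp_pos: [0.472, 0.3058, 0.0342]
orientation: [-0.001, 0.636, 0.772, -0.001]
wrist_force: [-5.3, -0.3, 8.6]
finger_gap: 0.0001
grip_force: 3.9
```

Run:
```python
from h import *
s=env.get_state();o=s["orientation"];y=np.degrees(2*np.arctan2(o[2],o[1]));print(s["tcp_pos"],y)
rel(y,[[.4197,.3756,.13]])
```

```text
[0.47200406 0.30584738 0.03416248] 101.02199750509718
[ 7.85 -3.8  -9.58]
```

Call:
{"fn": "carry_out", "kwargs": {"steps": [[[0,0,0],[0,0,-4],255],[[0,0,-10],[0,0,-9.6],255],[[0,0,-20],[2,-1,-9.6],220],[[0,0,-30],[4,-2,-9.6],190],[[0,0,-40],[6,-3,-9.6],180],[[0,0,-50],[7.8,-3.8,-9.6],180],[[0,0,-60],[7.8,-3.8,-9.6],180],[[0,0,-70],[7.8,-3.8,-9.6],180]]}}

```text
clock: 5.25
tcp_pos: [0.4211, 0.3759, 0.1301]
orientation: [-0.0, 0.075, 0.997, -0.0]
wrist_force: [-0.2, -0.6, -0.2]
finger_gap: 0.0252
grip_force: 0.0
```

Run:
```python
from h import *
p,d,c=snap("wrist"); s=env.get_state();o=s["orientation"];y=np.degrees(2*np.arctan2(o[2],o[1]));print(s["tcp_pos"],y,s["finger_gap"],s["joint_pos"])
W=world(c,d,True);Q=inv(W.reshape(-1,3)).reshape(W.shape)
k=(np.hypot(Q[...,0]+62,Q[...,1]-66)<16)&(Q[...,2]>66)&(Q[...,2]<80);print("peg",W[k].mean(0),k.sum())
P=inv(world(*(lambda t:(t[2],t[1]))(snap("scene"))).reshape(-1,3))
k=(P[:,0]>-35)&(P[:,0]<50)&(abs(P[:,1])<40)&(P[:,2]>28)&(P[:,2]<60);print(k.sum());a=np.polyfit(P[k,0],P[k,2],1);print("lid",-a[0],a)
cv2.imwrite("pics/w3.png",p[:,:,::-1])
rel(y,[[.4197,.3756,.053]])
```

```text
[0.42121765 0.37576164 0.13011784] 171.65137110731771 0.02498815888865375 [ 5.86259446e-01  3.42409811e-01 -1.66026094e-01  1.06255922e+00
 -7.58844250e-05  7.31970516e-01]
peg [0.41843133 0.37636902 0.07157925] 166
388
lid 0.06739144946949974 [-0.06739145 34.51879048]
[ 0.16 -0.03  7.72]
```

View pics/w3.png

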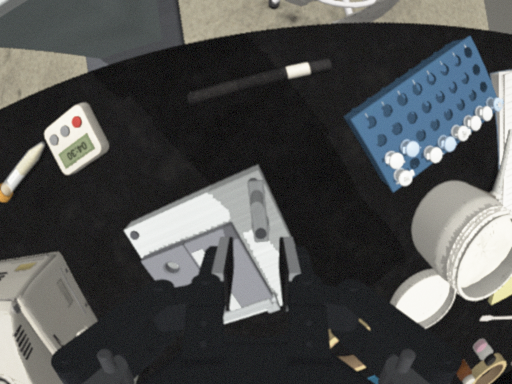

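The lid lies shut on its lifter (0.067 rad). In the picture the turnbutton's bar with its peg runs from (256,182) to (263,238), between the fingers at (222,255) and (290,255). I'll lower over the peg and cage it.

Call:
{"fn": "carry_out", "kwargs": {"steps": [[[0,0,-8],[0.1,0,2],180],[[0,0,-8],[0.1,0,4],180],[[0,0,-8],[0.1,0,6],180],[[0,0,-8],[0.1,0,7.7],180],[[0,0,-8],[0.1,0,7.7],200],[[0,0,-8],[0.1,0,7.7],217],[[0,0,-8],[0.1,0,7.7],217],[[0,0,-8],[0.1,0,7.7],217]], "force": 20}}

```text
clock: 6.35
tcp_pos: [0.4208, 0.376, 0.054]
orientation: [0.001, 0.009, 1.0, 0.0]
wrist_force: [0.3, 0.6, -0.2]
finger_gap: 0.0129
grip_force: 0.0
```

Run:
```python
from h import *
s=env.get_state();o=s["orientation"];y=np.degrees(2*np.arctan2(o[2],o[1]));print(s["tcp_pos"],y,s["finger_gap"],s["wrist_force"])
P=np.array([.4529,.3754])
for a in range(190,291,10): print(a,end=' ');rel(y,[[*(P+.034*np.array([np.cos(np.radians(a)),np.sin(np.radians(a))])),.053]])
```

```text
[0.42081712 0.37597138 0.05397601] 178.97913531538308 0.012861571761086533 [ 0.30911449  0.63387091 -0.16043904]
190 [ 0.13 -0.65  0.1 ]
200 [-0.04 -1.22  0.1 ]
210 [-0.3  -1.75  0.1 ]
220 [-0.64 -2.23  0.1 ]
230 [-1.07 -2.64  0.1 ]
240 [-1.56 -2.97  0.1 ]
250 [-2.1  -3.22  0.1 ]
260 [-2.68 -3.36  0.1 ]
270 [-3.27 -3.4   0.1 ]
280 [-3.86 -3.34  0.1 ]
290 [-4.43 -3.17  0.1 ]
```

Call:
{"fn": "carry_out", "kwargs": {"steps": [[[0,0,-10],[0.1,-0.6,0],217],[[0,0,-20],[0,-1.2,0],217],[[0,0,-30],[-0.3,-1.7,0],217],[[0,0,-40],[-0.6,-2.2,0],217],[[0,0,-50],[-1,-2.6,0],217],[[0,0,-60],[-1.5,-2.9,0],217],[[0,0,-70],[-2.1,-3.2,0],217],[[0,0,-80],[-2.6,-3.4,0],217]]}}

```text
clock: 7.35
tcp_pos: [0.4458, 0.3417, 0.0537]
orientation: [0.0, -0.638, 0.77, 0.0]
wrist_force: [-1.8, 1.8, 0.5]
finger_gap: 0.0128
grip_force: 0.8
```

Run:
```python
from h import *
s=env.get_state();o=s["orientation"];y=np.degrees(2*np.arctan2(o[2],o[1]));print(s["tcp_pos"],y,s["finger_gap"],s["wrist_force"])
P=np.array([.4529,.3754])
for a in (265,275,285,288): print(a,end=' ');rel(y,[[*(P+.034*np.array([np.cos(np.radians(a)),np.sin(np.radians(a))])),.053]])
```

```text
[0.44576615 0.34165256 0.05373787] 259.3314317164569 0.012840995163104104 [-1.78190133  1.82299886  0.51684958]
265 [-0.07 -0.41  0.07]
275 [-0.17 -0.99  0.07]
285 [-0.38 -1.55  0.07]
288 [-0.47 -1.71  0.07]
```

Call:
{"fn": "carry_out", "kwargs": {"steps": [[[0,0,-9],[-0.1,-0.5,0],217],[[0,0,-18],[-0.2,-1,0],217],[[0,0,-26],[-0.4,-1.5,0],217],[[0,0,-28],[-0.4,-1.6,0],217],[[0,0,-28],[-0.4,-1.6,0],217],[[0,0,-28],[-0.4,-1.6,0],190],[[0,0,-28],[-0.4,-1.6,-5],190],[[0,0,-28],[-0.4,-1.6,-11],190]]}}

```text
clock: 8.35
tcp_pos: [0.4613, 0.3415, 0.1632]
orientation: [0.001, 0.804, -0.595, -0.001]
wrist_force: [2.0, 0.6, -0.2]
finger_gap: 0.0219
grip_force: 0.0
```

Run:
```python
from h import *
s=env.get_state();o=s["orientation"];y=np.degrees(2*np.arctan2(o[2],o[1]));print(s["tcp_pos"],y,s["finger_gap"],s["wrist_force"],s["joint_pos"])
p,d,c=snap("wrist")
W=world(c,d,True);Q=inv(W.reshape(-1,3)).reshape(W.shape)
k=(np.hypot(Q[...,0]+30,Q[...,1]-57)<45)&(Q[...,2]>66)&(Q[...,2]<80);print("peg",Q[k].mean(0),k.sum())
p,d,c=snap("scene");Q=inv(world(c,d).reshape(-1,3)).reshape(W.shape)
k=(np.hypot(Q[...,0]+30,Q[...,1]-57)<45)&(Q[...,2]>62)&(Q[...,2]<80);print("peg",Q[k].mean(0),k.sum())
cv2.imwrite("pics/s3.png",cv2.resize(p[190:280,120:220,::-1],(600,540),interpolation=cv2.INTER_CUBIC))
rel(y,[[.4,.2,.35],[.4,-.05,.35]])
```

```text
[0.4613193  0.341538   0.16317164] -73.06454358215507 0.02192606395493367 [ 2.02561744  0.61529893 -0.23562318] [ 4.97592742e-01  3.41533125e-01 -8.26878192e-02  1.14964523e+00
 -2.39668820e-04 -1.36878269e+00]
peg [-30.28446357  21.62717314  71.66851822] 122
peg [-32.810155    26.33730673  68.20279785] 17
[ 11.87  10.52 -17.94]
[ 35.79  17.8  -17.94]
```

View pics/s3.png

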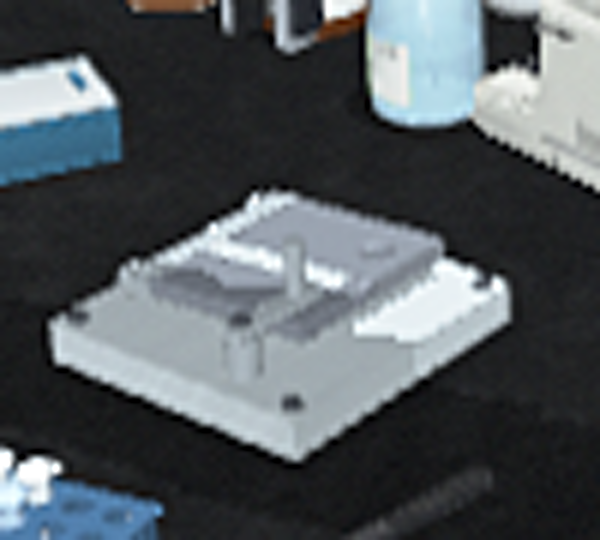

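The picture shows the bar now lying across the lid, with the peg at (295,265) over it. Its measured position matches about 1.57 rad. The lid's hole is at (378,248). I'll measure that hole from the wrist camera here.

Run:
```python
from h import *
p,d,c=snap("wrist");W=world(c,d,True);Q=inv(W.reshape(-1,3)).reshape(W.shape)
np.savez("pics/w4.npz",p=p,d=d,Q=Q)
k=np.hypot(Q[...,0]+25,Q[...,1]+36)<18
k&=d>0
v,u=np.nonzero(k);print(u.min(),u.max(),v.min(),v.max())
u0,v0=int(u.mean())-40,int(v.mean())-40
cr=p[v0:v0+80,u0:u0+80]
cv2.imwrite("pics/hole.png",cv2.resize(cr[:,:,::-1],(560,560),interpolation=cv2.INTER_CUBIC));print(u0,v0)
g=cv2.cvtColor(p,cv2.COLOR_RGB2GRAY).astype(int)
dep=k&(Q[...,2]<28);v,u=np.nonzero(dep);print("deep",len(u),u.mean() if len(u) else 0,v.mean() if len(v) else 0)
if len(u): print(inv(plane(c,u.mean(),v.mean(),.037,True)))
print("lid z near", np.median(Q[k][:,2]))
B=(Q[...,2]>14)&(Q[...,2]<24)&(abs(Q[...,0])<90)&(abs(Q[...,1])<90);P=W[B];print(cv2.minAreaRect((P[:,:2]*1000).astype(np.float32)))
```

```text
240 278 100 138
219 79
deep 160 257.86875 113.63125
[[-23.6330457  -41.13801487  37.        ]]
lid z near 36.782845944353824
((497.842529296875, 328.2671203613281), (150.923583984375, 150.88623046875), 15.623608589172363)
```

View pics/hole.png

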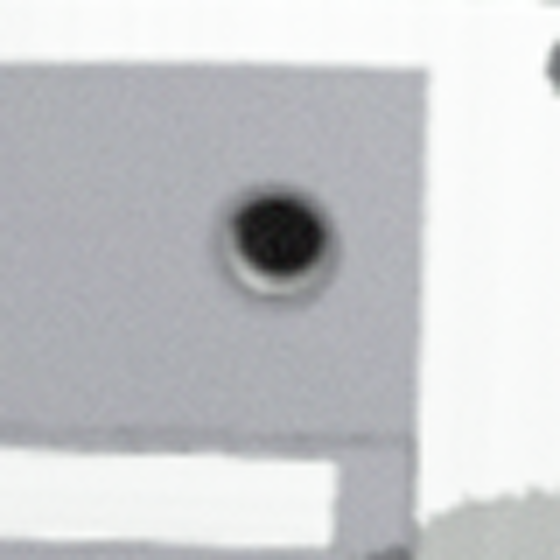

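The crop shows the mouth's chamfer ring centred near (278,246), which is wrist pixel (258.4,113.8).

Call:
{"fn": "carry_out", "kwargs": {"steps": [[[0,0,0],[0,0,-6],190],[[0,0,0],[0,0,-12],190],[[0,0,0],[2,2,-16],150],[[0,0,0],[6,5.5,-18],120],[[0,0,0],[10.5,9,-18],105],[[0,0,0],[15.8,11.7,-18],105],[[0,0,0],[21.3,13.4,-18],105],[[0,0,0],[27,15.1,-18],105]]}}

```text
clock: 9.5
tcp_pos: [0.3961, 0.0383, 0.3423]
orientation: [0.0, 0.804, -0.595, -0.0]
wrist_force: [0.1, 0.6, -0.4]
finger_gap: 0.0504
grip_force: 0.0
```

```bash
sed -i 's/^C=.*/C=np.array([.4976,.3283]);YAW=np.radians(15.6)/' h.py
python3 - <<'E'
from h import *
s=env.get_state();o=s["orientation"];y=np.degrees(2*np.arctan2(o[2],o[1]));print(s["tcp_pos"],y)
rel(y,[[.4,0,.343],[.42,-.1,.30],[.441,-.163,.12]])
p,d,c=snap("wrist");s=env.get_state();print(s["tcp_pos"]);W=world(c,d,True)
k=(np.hypot(W[...,0]-.441,W[...,1]+.163)<.014)&(W[...,2]>.06)&(W[...,2]<.08);print(W[k].mean(0) if k.any() else 0,k.sum())
# hole from w4: camera pose rebuilt from TCP-fixed mount
z=np.load("pics/w4.npz");Qw=z["Q"]
E=q(s["orientation"]).inv();mount_p=E.apply(np.array(c["origin"])-s["tcp_pos"]);mount_r=E*q(c["orientation"])
T=R.from_euler("z",-73.06448-90,degrees=True) # unused
o4=R.from_matrix(np.array([[np.cos(t:=np.radians(-73.06)),np.sin(t),0],[np.sin(t),-np.cos(t),0],[0,0,-1]]))
rot=(o4*mount_r).as_quat();c4=dict(c);c4["origin"]=np.array([.46132,.34154,.1632])+o4.apply(mount_p);c4["orientation"]=[rot[3],*rot[:3]]
for zz in(.0365,.0375): h=plane(c4,258.4,113.8,zz,True);print("hole",h,inv(h))
h=plane(c4,258.2,113.8,.037,True)
W4=world(c4,z["d"],True);print("chk depth pt",W4[113,266],W4[105,258],W4[113,250])
E
```

```text
[0.39611552 0.03826005 0.3423269 ] -72.99140231590856
[ 3.77  0.75 -0.07]
[13.92  1.76  4.23]
[20.56  1.6  22.23]
[0.39643351 0.031872   0.34215933]
[ 0.44062454 -0.16164042  0.06665084] 107
hole [0.47892075 0.2857509  0.0365    ] [[-29.43345299 -35.9584838   36.5       ]]
hole [0.47894988 0.28568076 0.0375    ] [[-29.42425614 -36.0338733   37.5       ]]
chk depth pt [0.47231905 0.283382   0.03024051] [0.48151143 0.2785404  0.02946745] [0.48630505 0.28799436 0.02720851]
```

Run:
```python
from h import *
z=np.load("pics/w4.npz");Q=z["Q"]
a=np.radians(15.5);O=np.array([.497,.3285])
pts=[]
for t in np.linspace(0,2*np.pi,24,endpoint=False):
    pts.append(Q[int(round(113.8+12*np.sin(t))),int(round(258.4+12*np.cos(t)))])
pts=np.array(pts);print(pts[:,2].round(1));m=pts.mean(0)
w=O+np.array([m[0]*np.cos(a)-m[1]*np.sin(a),m[0]*np.sin(a)+m[1]*np.cos(a)])/1000;print("hole",m,w,inv([*w,.037]))
s=env.get_state();rel(-73,[[.4,0,.343],[.42,-.1,.30],[.441,-.163,.12]]);print(s["tcp_pos"])
```

```text
[37.5 38.3 36.9 37.4 36.9 36.8 36.7 36.5 36.8 35.6 36.2 36.3 35.2 35.2
 37.1 36.6 36.3 37.4 36.8 37.7 37.6 37.8 38.9 38.1]
hole [-24.04162362 -41.02970261  36.93648639] [0.48479747 0.28253768] [[-24.63731088 -40.63369519  37.        ]]
[ 3.15  0.59 -0.08]
[13.3   1.6   4.22]
[19.94  1.44 22.22]
[0.39643351 0.031872   0.34215933]
```

Call:
{"fn": "carry_out", "kwargs": {"steps": [[[0,0,0],[5.5,0.8,0],105],[[0,0,0],[10.5,1.2,1.5],105],[[0,0,0],[14,1.6,4.2],105],[[0,0,0],[17.5,1.5,9],105],[[0,0,2],[19.9,1.4,14],105],[[0,0,2],[19.9,1.4,18],105],[[0,0,2],[19.9,1.4,22],105],[[0,0,2],[19.9,1.4,22],105]]}}

```text
clock: 10.55
tcp_pos: [0.4384, -0.153, 0.1197]
orientation: [0.001, 0.793, -0.609, -0.004]
wrist_force: [0.1, 0.3, 0.4]
finger_gap: 0.0499
grip_force: 0.0
```

Run:
```python
from h import *
p,d,c=snap("wrist");s=env.get_state();o=s["orientation"];y=np.degrees(2*np.arctan2(o[2],o[1]));print(s["tcp_pos"],y,s["finger_gap"])
W=world(c,d,True)
k=(np.hypot(W[...,0]-.441,W[...,1]+.163)<.013)&(W[...,2]>.06)&(W[...,2]<.08);print(W[k].mean(0) if k.any() else 0,k.sum())
if k.any():print(W[k].min(0),W[k].max(0))
rel(y,[[.441,-.163,.042]])
```

```text
[ 0.44011432 -0.15384647  0.12198617] -75.02822250983674 0.050367478903662506
[ 0.44151928 -0.1635601   0.06674468] 419
[ 0.43362494 -0.17021773  0.06007117] [ 0.44903649 -0.15487943  0.06885022]
[0.91 0.15 8.  ]
```

Run:
```python
from h import *
for i in range(3):
  snap("side");s=env.get_state();print(s["tcp_pos"],s["orientation"],s["qvel"].round(3))
rel(-75,[[.4412,-.1632,.042]])
```

```text
[ 0.4414579  -0.15449552  0.12352528] [ 1.10545540e-04  7.93290980e-01 -6.08842570e-01 -3.66327728e-04] [ 0.003 -0.023  0.038  0.001  0.    -0.001]
[ 0.4423137  -0.15495486  0.1244593 ] [-6.67057143e-05  7.93318660e-01 -6.08806100e-01  7.94884521e-04] [ 0.001 -0.015  0.019 -0.002 -0.001  0.   ]
[ 0.44273239 -0.15514551  0.1249213 ] [-1.60916721e-04  7.93376086e-01 -6.08730123e-01  1.41327420e-03] [-0.002 -0.009  0.007 -0.002 -0.001 -0.   ]
[0.74 0.36 8.29]
```

Call:
{"fn": "carry_out", "kwargs": {"steps": [[[0,0,0],[0.7,0.3,0],105],[[0,0,0],[0.7,0.3,2.5],105],[[0,0,0],[0.7,0.3,5],105],[[0,0,0],[0.7,0.3,6.5],105],[[0,0,0],[0.7,0.3,6.5],105],[[0,0,0],[0.7,0.3,6.5],105],[[0,0,0],[0.7,0.3,6.5],105],[[0,0,0],[0.7,0.3,6.5],105]], "force": 60}}

```text
clock: 11.75
tcp_pos: [0.4409, -0.1625, 0.059]
orientation: [-0.0, 0.793, -0.609, 0.001]
wrist_force: [0.4, 0.4, -0.4]
finger_gap: 0.05
grip_force: 0.0
```

Run:
```python
from h import *
s=env.get_state();print(s["tcp_pos"],s["wrist_force"],s["qvel"].round(3))
rel(-75,[[.4412,-.1632,.042]])
```

```text
[ 0.44094442 -0.16245248  0.05895125] [ 0.36968517  0.40270614 -0.40999053] [-0.001  0.003 -0.007 -0.002  0.001 -0.   ]
[ 0.08 -0.01  1.7 ]
```

Call:
{"fn": "carry_out", "kwargs": {"steps": [[[0,0,0],[0.1,0,0.9],105],[[0,0,0],[0.1,0,1.7],105],[[0,0,0],[0.1,0,1.7],105],[[0,0,0],[0.1,0,1.7],255],[[0,0,0],[0.1,0,1.7],255],[[0,0,0],[0.1,0,1.7],255],[[0,0,0],[0.1,0,1.7],255],[[0,0,0],[0.1,0,1.7],255]], "force": 60}}

```text
clock: 12.75
tcp_pos: [0.441, -0.1633, 0.0416]
orientation: [-0.0, 0.793, -0.609, 0.0]
wrist_force: [-0.3, 0.0, 2.6]
finger_gap: 0.0143
grip_force: 58.5
```

Call:
{"fn": "carry_out", "kwargs": {"steps": [[[0,0,0],[0,0,-1.5],255],[[0,0,0],[0,0,-4],255],[[0,0,0],[0,0,-8],255],[[0,0,0],[0,0,-13],255],[[0,0,0],[0,0,-18],255],[[0,0,0],[0,0,-23],255],[[0,0,0],[0,0,-27],255],[[0,0,0],[0,0,-29],255]]}}

```text
clock: 13.75
tcp_pos: [0.4411, -0.1634, 0.3335]
orientation: [-0.0, 0.793, -0.609, 0.001]
wrist_force: [-0.4, 0.4, -0.5]
finger_gap: 0.0137
grip_force: 58.5
```

Run:
```python
from h import *
s=env.get_state();print(s["tcp_pos"],s["wrist_force"],s["finger_gap"])
p,d,c=snap("side");W=world(c,d)
s=env.get_state();t=s["tcp_pos"]
k=(np.hypot(W[...,0]-t[0],W[...,1]-t[1])<.03)&(W[...,2]<t[2]+.03)&(W[...,2]>t[2]-.06);P=W[k];print(t,k.sum(),P.min(0),P.max(0))
v,u=np.nonzero(k);cv2.imwrite("pics/pin.png",cv2.resize(p[v.min()-50:v.max()+60,u.min()-50:u.max()+50,::-1],None,fx=4,fy=4,interpolation=cv2.INTER_CUBIC)[:600,:800])
for z0 in np.arange(t[2]-.04,t[2],.005):
  j=P[abs(P[:,2]-z0)<.0025]; print(round(z0-t[2],3),len(j),j[:,:2].min(0).round(4) if len(j) else '',j[:,:2].max(0).round(4) if len(j) else '')
rel(-75,[[.4,-.05,.335],[.4,.15,.335],[.4846,.2825,.2]])
```

```text
[ 0.44112919 -0.1633503   0.3335233 ] [-0.40260882  0.41198955 -0.51026664] 0.013702804272115399
[ 0.44167116 -0.16365246  0.33519254] 280 [ 0.41924807 -0.18084014  0.29919423] [ 0.46095368 -0.15341813  0.36503734]
-0.04 0  
-0.035 3 [ 0.4369 -0.163 ] [ 0.4416 -0.1611]
-0.03 6 [ 0.4369 -0.1693] [ 0.4441 -0.1609]
-0.025 9 [ 0.4369 -0.1703] [ 0.4441 -0.1619]
-0.02 5 [ 0.4371 -0.167 ] [ 0.4442 -0.162 ]
-0.015 10 [ 0.4371 -0.1695] [ 0.4442 -0.1632]
-0.01 4 [ 0.4372 -0.1675] [ 0.4442 -0.1657]
-0.005 16 [ 0.4304 -0.1763] [ 0.4513 -0.1671]
[-12.06   1.08   0.02]
[-3.138e+01 -4.090e+00  2.000e-02]
[-41.98 -15.69  13.52]
```

View pics/pin.png

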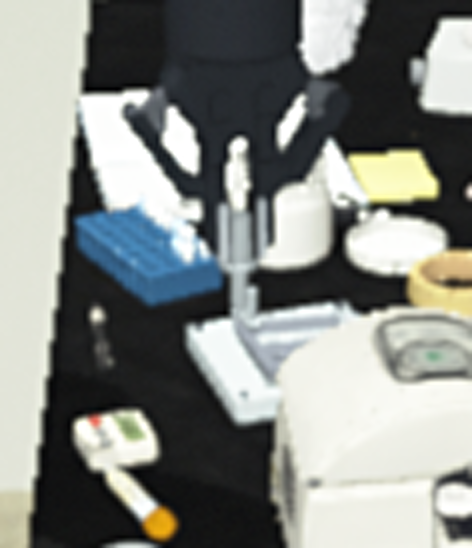

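The pin hangs upright in the fingers: shank at (240,295), flange at (238,268). I'll carry it over to the clamp.

Call:
{"fn": "carry_out", "kwargs": {"steps": [[[0,0,0],[-5.5,0.5,0],255],[[0,0,0],[-11.5,1,0],255],[[0,0,0],[-17.3,-0.5,0],255],[[0,0,0],[-23,-2,0],255],[[0,0,0],[-28.5,-3.5,0],255],[[0,0,0],[-33.2,-6.4,0],255],[[0,0,0],[-37,-10.3,0],255],[[0,0,0],[-40,-13.6,0],255]]}}

```text
clock: 14.8
tcp_pos: [0.4687, 0.2605, 0.3301]
orientation: [0.001, 0.794, -0.608, -0.0]
wrist_force: [0.2, -0.1, -0.2]
finger_gap: 0.0141
grip_force: 58.7
```

Run:
```python
from h import *
for i in range(4): snap("side")
s=env.get_state();o=s["orientation"];print(s["tcp_pos"],np.degrees(2*np.arctan2(o[2],o[1])),s["joint_pos"],s["qvel"].round(3))
rel(-75,[[.4846,.2825,.10]])
```

```text
[0.46807071 0.2587024  0.32952781] -74.92159971400449 [ 3.54964082e-01  2.30191422e-01  1.73242419e-01  1.51725025e+00
 -3.54700337e-04 -1.47899937e+00] [-0.024 -0.038 -0.017  0.01  -0.002  0.001]
[-1.87 -2.21 22.95]
```

Call:
{"fn": "carry_out", "kwargs": {"steps": [[[0,0,0],[-1,-1.1,5],255],[[0,0,0],[-1.9,-2.2,10],255],[[0,0,0],[-1.9,-2.2,15],255],[[0,0,0],[-1.9,-2.2,20],255],[[0,0,0],[-1.9,-2.2,23],255],[[0,0,0],[-1.9,-2.2,23],255],[[0,0,0],[-1.9,-2.2,23],255],[[0,0,0],[-1.9,-2.2,23],255]]}}

```text
clock: 16.0
tcp_pos: [0.4862, 0.2827, 0.1034]
orientation: [-0.002, 0.793, -0.609, 0.001]
wrist_force: [-0.5, 0.5, -0.1]
finger_gap: 0.0142
grip_force: 58.8
```

Run:
```python
from h import *
for i in range(3): snap("side")
s=env.get_state();o=s["orientation"];print(s["tcp_pos"],np.degrees(2*np.arctan2(o[2],o[1])),s["wrist_force"])
p,d,c=snap("scene")
ps,ds,cs=snap("side")
rel(-75,[[.4846,.2825,.06]])
# pin shank in scene view
W=world(c,d);t=s["tcp_pos"]
for dz in (-.03,-.02,-.012):
  for nm,V in(("scene",W),("side",world(cs,ds))):
    k=(abs(V[...,2]-(t[2]+dz))<.004)&(np.hypot(V[...,0]-t[0],V[...,1]-t[1])<.02);print(nm,dz,k.sum(),V[k][:,:2].mean(0) if k.any() else '', V[k].min(0) if k.any() else '',V[k].max(0) if k.any() else '')
cv2.imwrite("pics/ins.png",cv2.resize(p[180:280,120:250,::-1],(780,600),interpolation=cv2.INTER_CUBIC))
```

```text
[0.4856877  0.28275226 0.102547  ] -74.9989524343255 [-0.36560349  0.13805554 -1.20703594]
[-0.    0.07  4.2 ]
scene -0.03 9 [0.48268709 0.28687317] [0.47905323 0.2814893  0.07005132] [0.48746601 0.29161522 0.07622707]
side -0.03 2 [0.48590224 0.27922918] [0.4840507  0.27556798 0.07468996] [0.48775378 0.28289038 0.07471851]
scene -0.02 10 [0.48258739 0.28697668] [0.4788877  0.28103055 0.07870077] [0.48815539 0.29081077 0.08621294]
side -0.02 8 [0.48394848 0.2812513 ] [0.48065938 0.27386823 0.07933501] [0.4881256  0.28928505 0.08650191]
scene -0.012 6 [0.48132685 0.28761371] [0.47760354 0.28110344 0.08804372] [0.48731821 0.29187055 0.09383003]
side -0.012 5 [0.48506796 0.28094792] [0.48102133 0.27929521 0.08692953] [0.48779782 0.28311365 0.09388006]
```

View pics/ins.png

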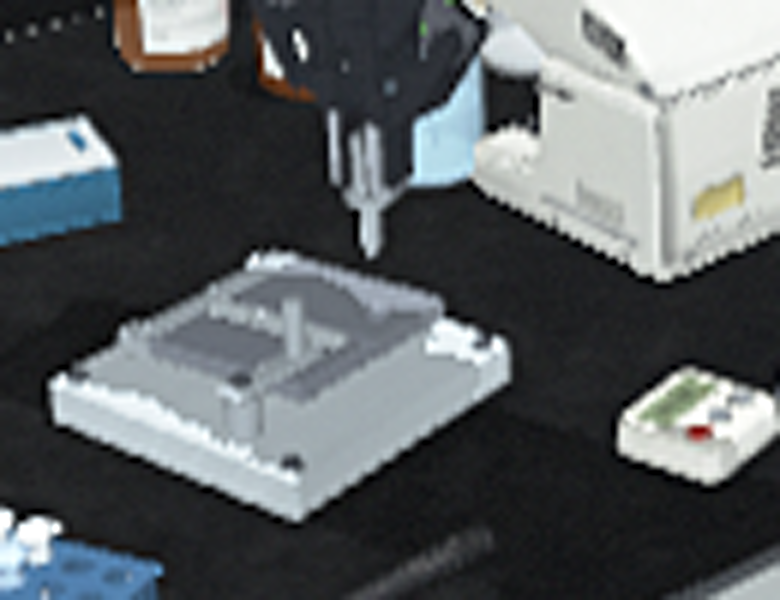

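The picture shows the pin upright over the right front of the lid: nose at (371,255), lid hole just under it at about (378,300). I'll insert it slowly.

Call:
{"fn": "carry_out", "kwargs": {"steps": [[[0,0,0],[0,0,1],255],[[0,0,0],[0,0,2],255],[[0,0,0],[0,0,2.5],255],[[0,0,0],[0,0,3],255],[[0,0,0],[0,0,3.4],255],[[0,0,0],[0,0,3.8],255],[[0,0,0],[0,0,4.2],255],[[0,0,0],[0,0,4.2],255]]}}

```text
clock: 17.25
tcp_pos: [0.4847, 0.2824, 0.0589]
orientation: [0.0, 0.793, -0.609, -0.0]
wrist_force: [0.2, 0.4, -0.4]
finger_gap: 0.014
grip_force: 58.8
```

Call:
{"fn": "carry_out", "kwargs": {"steps": [[[0,0,0],[0,0,0.4],255],[[0,0,0],[0,0,0.7],255],[[0,0,0],[0,0,1],255],[[0,0,0],[0,0,1.3],255],[[0,0,0],[0,0,1.5],255],[[0,0,0],[0,0,1.7],255],[[0,0,0],[0,0,1.9],255],[[0,0,0],[0,0,1.9],255]]}}

```text
clock: 18.25
tcp_pos: [0.4846, 0.2824, 0.0405]
orientation: [0.0, 0.793, -0.609, -0.0]
wrist_force: [-1.9, -0.9, 2.9]
finger_gap: 0.0142
grip_force: 59.1
```

Call:
{"fn": "carry_out", "kwargs": {"steps": [[[0,0,0],[0,0,0.1],255],[[0,0,0],[0,0,0.2],255],[[0,0,0],[0,0,0.3],255],[[0,0,0],[0,0,0.4],255],[[0,0,0],[0,0,0.5],255],[[0,0,0],[0,0,0.5],255],[[0,0,0],[0,0,0.5],255],[[0,0,0],[0,0,0.5],255]], "force": 80}}

```text
clock: 19.25
tcp_pos: [0.4844, 0.2823, 0.0374]
orientation: [0.0, 0.793, -0.609, 0.0]
wrist_force: [-7.1, -2.5, 19.4]
finger_gap: 0.0132
grip_force: 79.8
```

Call:
{"fn": "carry_out", "kwargs": {"steps": [[[0,0,0],[0,0,0.05],255],[[0,0,0],[0,0,0.1],255],[[0,0,0],[0,0,0.1],255],[[0,0,0],[0,0,0.1],255],[[0,0,0],[0,0,0.1],255],[[0,0,0],[0,0,0.1],255],[[0,0,0],[0,0,0.1],255],[[0,0,0],[0,0,0.1],255]]}}

```text
clock: 20.25
tcp_pos: [0.4844, 0.2823, 0.0373]
orientation: [-0.0, 0.793, -0.609, 0.0]
wrist_force: [-10.2, -4.1, 26.1]
finger_gap: 0.0136
grip_force: 80.1
```

Run:
```python
from h import *
p,d,c=snap("scene");P=inv(world(c,d).reshape(-1,3))
k=(P[:,0]>-35)&(P[:,0]<50)&(abs(P[:,1])<40)&(P[:,2]>26)&(P[:,2]<36.5);a=np.polyfit(P[k,0],P[k,2],1);print(k.sum(),"lid",-a[0],a)
k=(abs(P[:,0]+30)<12)&(abs(P[:,1]-22)<12)&(P[:,2]>60)&(P[:,2]<80);print("peg",P[k].mean(0))
s=env.get_state();print(s["tcp_pos"],s["wrist_force"],s["grip_force"])
p,d,c=snap("side");W=world(c,d);k=(np.hypot(W[...,0]-.469,W[...,1]+.248)<.03)&(W[...,2]>.055)&(W[...,2]<.075);print("key",W[k].mean(0),k.sum())
z=np.load("pics/side0.npz");W=world(c,z["d"]);k=(np.hypot(W[...,0]-.469,W[...,1]+.248)<.03)&(W[...,2]>.055)&(W[...,2]<.075);print("key0",W[k].mean(0),k.sum())
```

```text
358 lid 0.0010945174200818536 [-1.09451742e-03  3.06041072e+01]
peg [-32.79452564  26.10349733  66.51145389]
[0.48439226 0.28227541 0.03731895] [-8.91167944 -3.88459766 24.9006097 ] 80.14533519744873
key [ 0.46921565 -0.24996409  0.06397265] 94
key0 [ 0.46910092 -0.25002686  0.06399513] 92
```

The pin is on a hard stop: pushing a further 1 mm moved the tool only 0.1 mm. The lid reads 0.001 rad, the button is across, the push is 25 N and the key has not moved. Handing in.

```bash
python3 -c "
from workcell import env
print(env.hand_in())"
```

```text
the job is handed in; nothing more can be done
None
```

I handed the job in with the lid shut (about 0.001 rad), the turnbutton across it (about 1.57 rad), the pin seated in the hole and pressed with about 25 N, and the key unmoved; the hand-in gave no verdict.

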